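# Slide a lens carrier home in the bench lens mapper and take a reading

### The arm

A 7-joint arm with a two-finger parallel gripper is mounted at the origin on the work surface. World frame = base frame: x ahead of the robot, y to its left, z up, the work surface at z = 0. Lengths are in m, angles in degrees, forces in N, time in s.
With the tool pointing down it reaches from about 0.425 to 0.875 m from the base axis. Payload 9.9 kg.
Tool frame: the origin (TCP) lies midway between the tips of the shut fingers; the grasp point (between the pads) lies 19 mm behind it; z points along the fingers, y is the line along which they close (so a half turn about z gives the same grasp; the last joint's range is limited). The gripper opens to 85 mm and grips with 20 to 120 N. Pads are 22 mm wide; open, the fingers measure 114 mm over their backs; the gripper's body (76 mm by 85 mm) begins 54 mm behind the grasp point. The pads swing forward as they close: fully open they stand 13 mm farther back than shut.
Start: joints at [72.433, 32.985, 1.427, 82.34, -0.859, 64.687, -3.237], TCP at [0.149, -0.658, 0.231] pointing down, gripper open.
Joint ranges: [-157.87, 157.87], [-19.46, 123.44], [-87.15, 90], [11.01, 140.99], [-62.26, 242.26], [9.8, 113.94], [-161.44, 161.44]. Speed limits (degrees/s): [127.2, 127.2, 172.46, 172.46, 180, 180, 180].

### API

Orientations are given as [roll, pitch, yaw] about the fixed x, y, z axes, in that order (R = Rz(yaw) Ry(pitch) Rx(roll)).
In Python, from workcell import arm, imaging gives the robot as it stands.
- The arm moves only by the tool arm_command, never from a script. Its argument "commands" is a list of rows, each a list of 7 numbers: the shift along the tool's x, y, z in cm, then the turn, a rotation vector about the tool's x, y, z in rad, then the finger opening in cm, from 0 to 8.54. A call has 1 to 8 rows; each row is the pose to reach, as a shift and turn from the pose commanded when the call began, along the tool's axes at that moment; what a row does not reach only later rows make up. A row lasts 1/12 s, in which the tool goes at most 41.7 mm and 7.16 degrees, less where a joint would pass 70% of its speed; a pose out of reach is approached as far as the arm can. A call with a gripper value outside its range is refused whole. The fingers move at their own pace and stop on an object; the grip force is fixed at half the most. Time passes only in rows, so rows that repeat a pose let the fingers close. It gives the time, the measured TCP pose, the force, the opening and the grip force at its end, in the units of the state.
- arm.sense(): the state, without advancing time (a new reading comes with each control period).
- imaging.snapshot(name): name is "scene" or "top" or "wrist"; returns a dict with "pixels" (400x640x3 uint8, red, green, blue), "mtx" (3x3 intrinsics, pixels), "position" and "attitude" of the camera in the world; the wrist camera has in their place "mount" (4x4, takes a point from camera to tool coordinates, whose origin is the TCP and whose axes are the flange's). Camera axes: x right, y down, z forward; pixel columns grow to the right and rows downward; lengths in m; the calibration is good to about 2 mm. A picture is of the moment at which its call begins: read the wrist's pose just before it. There is no depth.
- arm.sign_off(): hands the job in; it is judged then, once.
The state is a dict: "time": time; "joint_positions": joint angles; "dq": joint speeds; "joint_torque": joint torques, N m; "eef_pos": TCP position; "tcp_rot": TCP orientation; "ft_force": force on the tool from outside, world axes, zero at the start; "wrist_torque": the same for the moment, N m; "grip_width": finger opening in m; "grasp_force": force on a finger pad.
Only numpy, scipy, OpenCV 4.12 (cv2) and the standard library are available. Lean on these libraries where they do the work, as an engineer would, in place of code of your own. Each camera call takes 0.05 s, during which the arm holds its last target. There are 200 camera calls.

### The job

Press down on the rubber thumb pad at the tail of the lens carrier, without leaning hard on it, and slide the carrier flat along the deck, lens end first, into the mapper's mouth until it is fully home against the stop, never touching the lens or lifting the carrier. Then push the spring-centred toggle on the hood towards the rear column, hold it over for about two seconds while the barrel measures, and let it spring back; never push it the other way, which re-zeroes the instrument. Leave the carrier home and do not disturb the bottle, tray and screwdriver standing about.

Things in the scene. Friction and masses are not known exactly. Their poses are not given: they have to be found in the camera images.
- mapper: Bench lens mapper on levelling feet screwed out by 0 to 8 mm; place, height and heading vary. Origin on its underside below the middle of its mouth; x points the way the carrier goes in (deck to rear column), y left of that, z up. Heights are above the origin. Cream deck: top at 30 mm, x -350 to 145 mm, y +-120. Cream hood: x 0 to 145, y +-110, top at 80. Dark rear column: x 145 to 245, y +-120, top at 170
- carrier: Lens carrier, a loose dark plastic plate 180 x 95 x 4 mm, about 105 g, lying askew on the deck (within 20 degrees of the mapper's heading); too wide to grip. Origin at the centre of its underside, x towards its lens end. Home, its centre is at mapper x = 20 mm. About 9 N on the pad slides it over the smooth deck; spring shoes (4 N each) make the last 45 mm stiffer: press about 15 N there
- lens: The uncut glass lens, 66 mm in diameter, set in the carrier 45 mm ahead of the carrier's centre, 5 mm proud of the plate. Not to be touched
- thumb_pad: Ribbed black rubber thumb pad (grips fingertips well), 36 mm along the carrier x 84 mm across x 3 mm, centred 65 mm behind the carrier's centre. Origin at the centre of its underside, axes as the carrier's. With the carrier home it lies outside the mouth, centred 45 mm in front of it
- pad_top (a point): Centre of the thumb pad's upper face, 7 mm above the deck
- lens_centre (a point): Centre of the lens, on the plate's upper face
- carrier_nose (a point): Middle of the carrier's front (lens end) edge, at its underside; axes as the carrier's
- mouth (a point): Middle of the mouth's front plane, on the deck; axes as the mapper's. The mouth is 18 mm high over the deck. Two aluminium guide rails 8 mm high, inner faces at y = +-49 mm, run from x = -1 mm to the back stop, whose face is at x = 110 mm; in front of the mouth they flare to inner faces at y = +-75 mm at x = -60 mm
- barrel_axis (a point): Point on the deck, 65 mm beyond the mouth, under the measuring barrel, where the lens centre is when the carrier is home; axes as the mapper's. The barrel, 44 mm across, stands 34 mm above the hood and sinks 12 mm while the toggle is held towards the column. Inside at x = 72 mm (y = +-40) two spring shoes ride 1.5 mm up on the carrier's margins
- toggle (a joint): Angle (rad) of the spring-centred toggle: 0 upright, positive leaning to the rear column (mapper +x), negative towards the deck; stops at +-0.45. Black paddle 9 mm (along x) x 20 x 60 mm on the hood, pivoting about the mapper's y axis at mapper x = 40, y = 80 mm, 86 mm above its underside. About 2.5 N at its tip for full throw; recentres by itself
- toggle_tip (a point): Middle of the top end of the toggle paddle, 62 mm above its pivot (148 mm above the mapper's underside when upright)
- cleaner: White bottle of lens cleaner, 54 mm in diameter, 160 mm tall, standing on the counter; leave it alone. Origin at the centre of its base
- job_tray: Grey job tray 130 x 210 x 45 mm with a small carton and a lens blank in it, on the counter beyond the deck's loading end; leave it alone. Origin at the centre of its base
- screwdriver: Black-handled screwdriver 170 mm long, lying on the counter beside the tray; leave it alone. Origin at the centre of its underside
Not all that is in view belongs to the job. There is more than one size of the carrier; the one meant has the size given above.

How it is judged (in metres and radians):
On the way, in this order (a step that is already met when the one before it is completed fails the run):
1. the carrier's front edge enters the mouth while a finger presses on the thumb pad (x of carrier_nose in the frame of mouth above 0 m and contact force between the fingers and thumb_pad above 0.7 N), for 0.05 s.
2. the carrier is fully home (horizontal distance between lens_centre and barrel_axis below 0.004 m and angle between the x axis of carrier and the x axis of mapper, either way round below 0.05 rad), for 0.2 s.
3. the toggle is held towards the rear column, the carrier still home (value of joint toggle above 0.3 rad and horizontal distance between lens_centre and barrel_axis below 0.004 m), for 1 s.
At the end, for the whole second after the job is handed in: The carrier lies flat on the deck and still, home in the mapper: lens centre within 4 mm of the barrel's axis, carrier square to the mapper within 0.05 rad; the toggle, after being held over past 0.3 rad for at least 1 s, is back within 0.08 rad of upright (all of step 2 and z of carrier in the frame of mapper below 0.034 m and linear speed of carrier below 0.01 m/s and value of joint toggle between -0.08 and 0.08 rad); the robot touches nothing.
It fails at once if the lens is touched (contact force between any of the fingers, the arm and lens above 0.5 N).
It fails at once if the carrier is leant on with more than 70 N (contact force between the fingers and carrier above 70 N).
It fails at once if the carrier is lifted or tipped off the deck (z of carrier in the frame of mapper above 0.045 m or z of carrier in the frame of mapper below 0.022 m or angle between carrier's own z axis and vertical above 0.12 rad).
It fails at once if the toggle is pushed the other way, towards the deck (value of joint toggle below -0.2 rad).
It fails at once if the bottle, tray or screwdriver is disturbed (distance of any of cleaner, job_tray, screwdriver from where it was at the start of the episode above 0.03 m).
It also fails if it takes over 64 s, if anything falls off the work surface, if the arm or the gripper's body presses on something with over 40 N, if the wrist force passes 120 N, or if a joint passes its speed limit or range.

## Working session

There is one attempt and no reset: what is moved stays moved. The work goes in short steps, Python scripts to look and compute and a tool call to move; the robot and the scene stay as the last step left them, time stands still between calls to the robot, and variables do not carry over. Pictures are saved under pics/ and viewed, at most 10 in all, crops included, and the job is handed in when it is done.

Besides the shell and the picture viewer there is one more tool, called after "Emit:" as a command line: name --pt "numbers of a row" for each row, then --argument value for the rest. arm_command: Moves the arm, as the interface text tells. Its arguments: {"type":"object","properties":{"commands":{"type":"array"}},"required":["commands"]}

```bash
mkdir -p pics; ls
python3 - <<'E'
from workcell import arm, imaging
import cv2, numpy as np, pickle
print(arm.sense())
d={}
for n in ("scene","top"):
    s=imaging.snapshot(n); d[n]=s; cv2.imwrite(f"pics/{n}0.png",cv2.resize(s["pixels"][:,:,::-1],(800,500),interpolation=cv2.INTER_CUBIC))
    print(n,s["mtx"],s["position"],s["attitude"])
pickle.dump(d,open("d0.pkl","wb"))
E
```

```text
pics
{'time': 0.0, 'joint_positions': array([72.43375901, 33.03266938,  1.42256318, 82.38591665, -0.85978869,
       64.6891827 , -3.237115  ]), 'dq': array([-0.03525439, -0.03296909,  0.04615357, -0.02890871,  0.03308897,
        0.00426883,  0.01353512]), 'joint_torque': array([-6.72580991e-04, -7.65775895e+01,  2.25018561e+00, -2.85965824e+01,
        1.52118847e-02,  1.28293681e-02, -3.29304430e-05]), 'eef_pos': array([ 0.14905401, -0.65785866,  0.23044541]), 'tcp_rot': array([-1.79902881e+02,  4.27804045e-03,  1.27675131e+01]), 'ft_force': array([ 0.48226416,  0.21646157, -0.05961263]), 'wrist_torque': array([ 0.007901  ,  0.01937581, -0.01868364]), 'grasp_force': 0.0, 'grip_width': 0.08525615726201828}
scene [[374.37460992   0.         314.45653487]
 [  0.         374.37460992 198.25713227]
 [  0.           0.           1.        ]] [ 1.10282637 -0.04775586  0.93066689] [-1.45062875e+02 -9.36825514e-03  9.57834446e+01]
top [[378.06227975   0.         319.97177978]
 [  0.         378.06227975 194.64704273]
 [  0.           0.           1.        ]] [ 0.3845708  -0.1327921   0.89645907] [-170.57917544    2.35195812  -90.2618103 ]
```

View pics/top0.png

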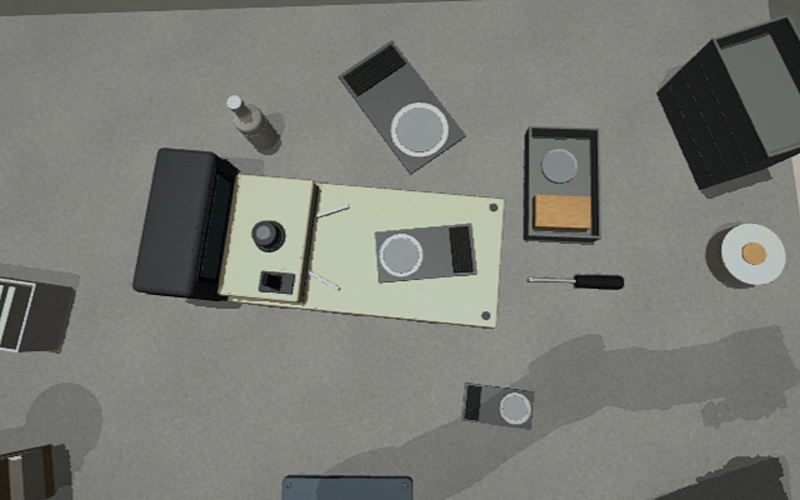

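View pics/scene0.png

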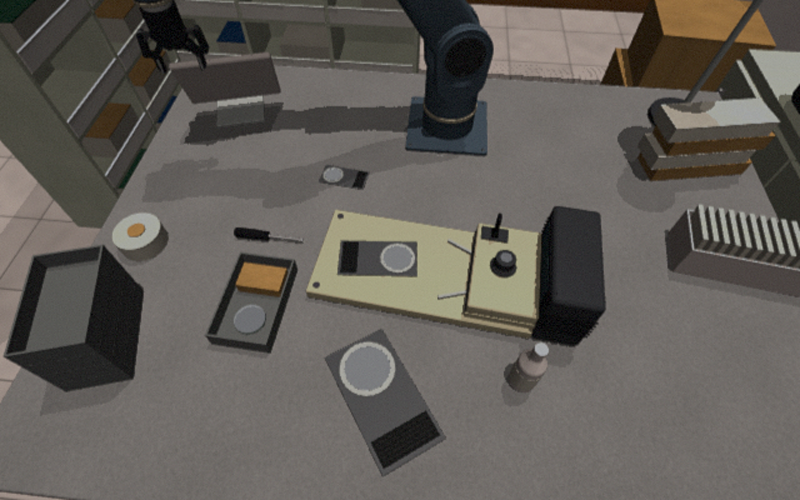

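The top view (800x500) shows the mapper heading left: hood at about (270,240), toggle at (275,282), and the carrier on the deck at about (425,252) with its pad at (460,250). The bottle, tray and screwdriver are all clear of it. I'll enlarge both views.

Run:
```python
import cv2, pickle
d=pickle.load(open("d0.pkl","rb"))
for n,(x,y,w,h) in {"top":(170,130,240,140),"scene":(240,160,240,140)}.items():
    c=d[n]["pixels"][y:y+h,x:x+w,::-1]; c=cv2.convertScaleAbs(c,alpha=1.3,beta=15)
    cv2.imwrite(f"pics/{n}1.png",cv2.resize(c,None,fx=3.3333,fy=3.3333,interpolation=cv2.INTER_CUBIC))
```

```text
(no output)
```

View pics/top1.png

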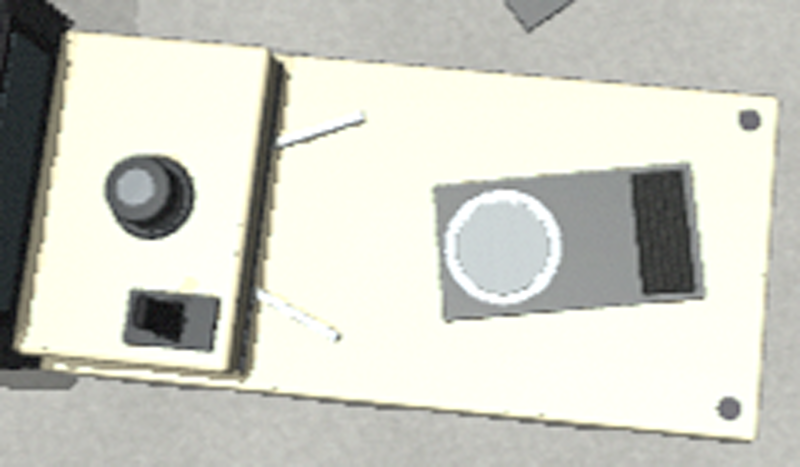

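View pics/scene1.png

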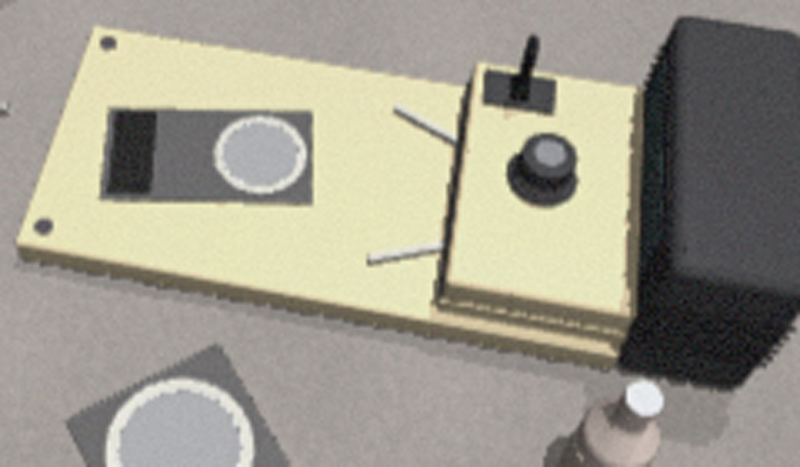

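The enlarged crops show the deck, hood and carrier corners clearly. I'll fit the mapper and carrier poses to those corners.

```bash
cat > h.py <<'E'
import numpy as np, pickle, cv2
from scipy.spatial.transform import Rotation as R
from scipy.optimize import least_squares
def proj(s,P):
    Rc=R.from_euler("xyz",s["attitude"],degrees=True).as_matrix()
    p=(np.asarray(P)-s["position"])@Rc; p=p@np.array(s["mtx"]).T
    return p[:,:2]/p[:,2:]
def world(q,P): return R.from_euler("z",q[3]).apply(P)+q[:3]
E
cat > fit.py <<'E'
from h import *
d=pickle.load(open("d0.pkl","rb"))
off={"top":(170,130),"scene":(240,160)}
def px(n,uv): return np.array(uv)/3.33333+off[n]-0.35
def fit(name,P,uv,x0):
    P=np.array(P)/1000.
    f=lambda q:np.concatenate([(proj(d[n],world(q,P))-px(n,uv[n])).ravel() for n in uv])
    r=least_squares(f,x0,loss="soft_l1"); print(name,np.round(r.x[:3],4),np.degrees(r.x[3]).round(2)); print(f(r.x).reshape(2,-1,2).round(1).tolist()); return r.x
m=fit("mapper",[(-350,-120,30),(-350,120,30),(0,-110,80),(0,110,80),(145,-110,80),(145,110,80),(-60,-77,38),(-60,77,38)],
 {"top":[(778,97),(753,440),(270,47),(232,372),(65,32),(15,350),(363,118),(338,338)],
 "scene":[(18,245),(95,27),(445,297),(478,63),(640,318-0),(640,85),(370,262),(395,108)]},[.38,0,0,1.6])
c=fit("carrier",[(90,-47.5,4),(90,47.5,4),(-90,-47.5,4),(-90,47.5,4),(-47,-42,7),(-83,-42,7),(-83,42,7),(-47,42,7)],
 {"top":[(433,186),(445,321),(689,164),(703,298),(632,175),(682,170),(694,292),(643,296)],
 "scene":[(312,206),(312,110),(100,199),(108,107),(153,193),(107,193),(113,110),(157,112)]},[.38,-.2,.03,1.6])
np.save("m.npy",m);np.save("c.npy",c)
print("pad",world(c,[[-.065,0,.007]]),"toggle tip",world(m,[[.04,.08,.148]]))
Rm=R.from_euler("z",m[3]); print("carrier in mapper",Rm.inv().apply(c[:3]-m[:3]),np.degrees(c[3]-m[3]))
for n in d: print(n,(proj(d[n],world(m,[[.04,.08,.148]]))-off[n])*3.3333)
E
python3 fit.py
```

```text
mapper [ 0.5292  0.0675 -0.0043] 84.14
[[[-0.3, -0.0], [0.5, 0.2], [0.4, 0.6], [-1.0, 0.2], [-0.4, -0.1], [-0.6, 0.4], [-0.3, 0.1], [-0.5, -0.7]], [[-1.0, 0.7], [-0.5, 0.3], [-0.1, -3.8], [-1.3, -0.0], [-1.2, 0.2], [1.0, 1.5], [-0.2, -0.6], [0.0, 0.6]]]
carrier [ 0.51   -0.1439  0.0295] 94.48
[[[-0.0, 0.0], [-0.6, 0.1], [0.4, -0.3], [0.7, 0.2], [-0.7, 0.1], [-0.1, 0.2], [0.2, -0.2], [-0.3, -0.1]], [[0.1, -0.8], [-0.1, 0.5], [-0.4, 0.1], [0.2, 0.3], [-0.9, -0.1], [0.1, -0.3], [0.8, 0.4], [-0.2, -0.0]]]
pad [[ 0.51503075 -0.20866109  0.03654823]] toggle tip [[0.45368971 0.11550267 0.14371062]]
carrier in mapper [-0.21225749 -0.00246773  0.03383761] 10.33908536693464
scene [[530.76700748  46.53565113]]
top [[140.73557168 310.78781941]]
```

Emit:
arm_command --pt "5.6 -4.4 0 0 0 -0.1 4" --pt "11.2 -8.8 0 0 0 -0.2 4" --pt "16.8 -13.2 0 0 0 -0.3 4" --pt "22.4 -17.6 0 0 0 -0.4 4" --pt "28 -22 0 0 0 -0.5 4" --pt "33 -26 0 0 0 -0.6 4" --pt "37 -29 0 0 0 -0.7 4" --pt "40 -31 0 0 0 -0.8 4"

```text
time: 0.77
eef_pos: [0.3604, -0.3981, 0.2312]
tcp_rot: [-180.0, 0.0, 58.9]
ft_force: [0.4, -1.2, -0.3]
grip_width: 0.0403
grasp_force: 0.0
```

```bash
cat >> h.py <<'E'
def rel(s,p,yaw):
    R0=R.from_euler("xyz",s["tcp_rot"],degrees=True); R1=R.from_euler("xyz",[180,0,yaw],degrees=True)
    return np.round(R0.inv().apply(np.array(p)-s["eef_pos"])*100,2), np.round((R0.inv()*R1).as_rotvec(),3)
E
python3 -c "
from h import *; from workcell import arm
s=arm.sense(); print(s['time'],s['eef_pos'],s['tcp_rot'],s['joint_positions']); print(rel(s,[.515,-.2087,.16],94.5))"
```

```text
0.7667 [ 0.3604376  -0.39810737  0.23120084] [-1.79978324e+02  4.26849063e-03  5.88769629e+01] [ 52.4100325   21.5647431  -13.46752571 102.94612098   5.92217976
  56.19242807   5.42616211]
(array([24.2 ,  3.44,  7.12]), array([-0.   , -0.   , -0.622]))
```

Emit:
arm_command --pt "4 0.6 0 0 0 -0.1 4" --pt "8 1.2 1 0 0 -0.2 4" --pt "12 1.7 2 0 0 -0.3 4" --pt "16 2.3 3 0 0 -0.4 4" --pt "20 2.9 4 0 0 -0.5 4" --pt "22 3.2 5 0 0 -0.6 4" --pt "22 3.2 6 0 0 -0.6 4" --pt "22 3.2 6 0 0 -0.6 4"

```text
time: 1.43
eef_pos: [0.5011, -0.2275, 0.1692]
tcp_rot: [-179.8, -0.1, 93.1]
ft_force: [-1.4, -0.8, -0.4]
grip_width: 0.0401
grasp_force: 0.0
```

```bash
python3 -c "
from h import *; from workcell import arm,imaging
s=arm.sense(); print(s['time'],s['eef_pos'],s['tcp_rot'],s['joint_positions'],s['ft_force']); print(rel(s,[.515,-.2087,.09],94.5))
w=imaging.snapshot('wrist'); print(w['mount'],w['mtx']); pickle.dump((s,w),open('w0.pkl','wb'))
cv2.imwrite('pics/w0.png',w['pixels'][:,:,::-1])"
```

```text
1.4333 [ 0.50111068 -0.22748041  0.16920422] [-1.79825007e+02 -1.07656114e-01  9.30919038e+01] [ 35.42925759  27.44666683 -23.34934712 105.38587768  13.70213726
  50.13854822   8.64095032] [-1.40419525 -0.82376495 -0.39481854]
(array([1.79, 1.51, 7.92]), array([-0.003, -0.002, -0.025]))
[[ 2.80089579e-04 -9.58035811e-01 -2.86648401e-01  7.37767518e-02]
 [ 9.99999961e-01  2.65946587e-04  8.82726483e-05 -3.91891551e-04]
 [-8.33519436e-06 -2.86648414e-01  9.58035848e-01 -1.42918828e-01]
 [ 0.00000000e+00  0.00000000e+00  0.00000000e+00  1.00000000e+00]] [[312.9179919    0.         315.79265922]
 [  0.         312.9179919  200.03615578]
 [  0.           0.           1.        ]]
```

View pics/w0.png

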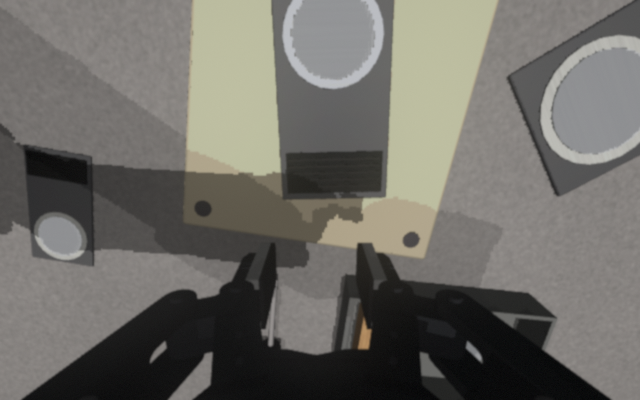

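Wrist view: the pad is at about (335,172) with corners (288,152), (383,150), (385,195) and (284,197). The deck's loading corners are at (183,222) and (425,257). I'll check these against the fit.

```bash
cat >> h.py <<'E'
def wproj(s,w,P):
    Rt=R.from_euler("xyz",s["tcp_rot"],degrees=True).as_matrix(); T=np.array(w["mount"])
    p=(np.asarray(P)-s["eef_pos"])@Rt; p=(p-T[:3,3])@T[:3,:3]; p=p@np.array(w["mtx"]).T
    return p[:,:2]/p[:,2:]
E
python3 -c "
from h import *; s,w=pickle.load(open('w0.pkl','rb')); m=np.load('m.npy');c=np.load('c.npy')
P=np.array([(-47,42,7),(-47,-42,7),(-83,-42,7),(-83,42,7)])/1e3
D=np.array([(-350,120,30),(-350,-120,30)])/1e3
for dz in (0,.005,.01):
  print(wproj(s,w,world(c,P)+[0,0,dz]).round().tolist(), wproj(s,w,world(m,D)+[0,0,dz]).round().tolist())
f=lambda q:(wproj(s,w,world(q,P))-[(288,152),(383,150),(385,192),(284,195)]).ravel()
r=least_squares(f,c); print(r.x,np.degrees(r.x[3]),f(r.x).round(1), world(r.x,[[-.065,0,.007]]))
"
```

```text
[[285.0, 153.0], [381.0, 150.0], [380.0, 190.0], [287.0, 192.0]] [[184.0, 222.0], [424.0, 257.0]]
[[285.0, 153.0], [382.0, 151.0], [381.0, 192.0], [287.0, 194.0]] [[182.0, 224.0], [425.0, 259.0]]
[[284.0, 154.0], [383.0, 152.0], [382.0, 193.0], [286.0, 195.0]] [[180.0, 226.0], [427.0, 262.0]]
[ 0.51077019 -0.14210804  0.04199532  1.64610186] 94.31468900650947 [-3.1  0.6  2.   0.5 -1.7  0.   2.9 -1.1] [[ 0.51566043 -0.20692382  0.04899532]]
```

The wrist view agrees with the fit. I'll go down above the pad.

Emit:
arm_command --pt "0.5 0.4 2 0 0 -0.01 4" --pt "1 0.9 4 0 0 -0.02 4" --pt "1.5 1.3 6 0 0 -0.025 4" --pt "1.8 1.5 8 0 0 -0.025 4" --pt "1.8 1.5 9.5 0 0 -0.025 4" --pt "1.8 1.5 9.5 0 0 -0.025 4" --pt "1.8 1.5 9.5 0 0 -0.025 4"

```text
time: 2.07
eef_pos: [0.5148, -0.2116, 0.0764]
tcp_rot: [-179.9, 0.0, 94.2]
ft_force: [-0.2, -0.0, -0.0]
grip_width: 0.0399
grasp_force: 0.0
```

```bash
python3 -c "
from h import *; from workcell import arm
s=arm.sense(); print(s['time'],s['eef_pos'],s['tcp_rot'],s['ft_force']); print(rel(s,[.515,-.2087,.05],94.5))"
```

```text
2.0667 [ 0.51478703 -0.21155319  0.07641795] [-1.79911565e+02  2.11104409e-02  9.42435288e+01] [-0.17131969 -0.04367252 -0.01473088]
(array([0.28, 0.05, 2.64]), array([-0.002,  0.   , -0.004]))
```

Emit:
arm_command --pt "0.2 0 1 0 0 0 4" --pt "0.3 0 1.8 0 0 0 4" --pt "0.3 0 2.2 0 0 0 4" --pt "0.3 0 2.4 0 0 0 4" --pt "0.3 0 2.6 0 0 0 4" --pt "0.3 0 2.6 0 0 0 4"

```text
time: 2.57
eef_pos: [0.5155, -0.2071, 0.0501]
tcp_rot: [-180.0, -0.0, 94.4]
ft_force: [-0.1, -0.1, -0.9]
grip_width: 0.0402
grasp_force: 0.0
```

Emit:
arm_command --pt "0 0 0.2 0 0 0 4" --pt "0 0 0.4 0 0 0 4" --pt "0 0 0.4 0 0 0 4"

```text
time: 2.82
eef_pos: [0.5155, -0.2071, 0.0461]
tcp_rot: [-180.0, -0.0, 94.4]
ft_force: [0.4, 0.7, -0.4]
grip_width: 0.0401
grasp_force: 0.0
```

Emit:
arm_command --pt "0 0 0.15 0 0 0 4" --pt "0 0 0.3 0 0 0 4" --pt "0 0 0.3 0 0 0 4"

```text
time: 3.07
eef_pos: [0.5154, -0.2071, 0.0431]
tcp_rot: [-180.0, -0.0, 94.4]
ft_force: [-0.7, -0.9, -0.1]
grip_width: 0.0404
grasp_force: 0.0
```

Emit:
arm_command --pt "0 0 0.1 0 0 0 4" --pt "0 0 0.2 0 0 0 4" --pt "0 0 0.2 0 0 0 4"

```text
time: 3.32
eef_pos: [0.5154, -0.2071, 0.0411]
tcp_rot: [-180.0, -0.0, 94.4]
ft_force: [0.8, 1.1, 0.4]
grip_width: 0.0401
grasp_force: 0.0
```

Emit:
arm_command --pt "0 0 0.1 0 0 0 4" --pt "0 0 0.2 0 0 0 4" --pt "0 0 0.2 0 0 0 4"

```text
time: 3.57
eef_pos: [0.5155, -0.2071, 0.0391]
tcp_rot: [-180.0, -0.0, 94.4]
ft_force: [-0.6, -0.2, -0.3]
grip_width: 0.0399
grasp_force: 0.0
```

Emit:
arm_command --pt "0 0 0.1 0 0 0 4" --pt "0 0 0.1 0 0 0 4"

```text
time: 3.73
eef_pos: [0.5157, -0.2072, 0.0388]
tcp_rot: [180.0, 0.0, 94.4]
ft_force: [-1.1, 1.3, 8.9]
grip_width: 0.0398
grasp_force: 3.7
```

Emit:
arm_command --pt "0 0 0.1 0 0 0 4" --pt "0 0 0.1 0 0 0 4"

```text
time: 3.9
eef_pos: [0.516, -0.2072, 0.0388]
tcp_rot: [179.9, 0.1, 94.4]
ft_force: [-3.2, 1.8, 17.5]
grip_width: 0.0402
grasp_force: 8.7
```

Emit:
arm_command --pt "0 0 0.1 0 0 0 4" --pt "0 0 0.1 0 0 0 4"

```text
time: 4.07
eef_pos: [0.517, -0.2074, 0.0387]
tcp_rot: [179.8, 0.1, 94.4]
ft_force: [-3.0, 1.2, 28.6]
grip_width: 0.0404
grasp_force: 14.1
```

Emit:
arm_command --pt "0 0 0.1 0 0 0 4" --pt "0 0 0.1 0 0 0 4"

```text
time: 4.23
eef_pos: [0.517, -0.2075, 0.0386]
tcp_rot: [179.8, 0.1, 94.4]
ft_force: [-6.9, 3.2, 41.2]
grip_width: 0.0405
grasp_force: 20.2
```

Emit:
arm_command --pt "0 0 -0.25 0 0 0 4" --pt "0.5 0.06 -0.25 0 0 0.02 4" --pt "1.2 0.15 -0.25 0 0 0.05 4" --pt "2 0.24 -0.25 0 0 0.08 4" --pt "3 0.37 -0.25 0 0 0.11 4" --pt "4 0.5 -0.25 0 0 0.14 4" --pt "5 0.6 -0.25 0 0 0.165 4" --pt "5.5 0.67 -0.25 0 0 0.18 4"

```text
time: 4.9
eef_pos: [0.5191, -0.151, 0.0388]
tcp_rot: [179.9, 0.0, 84.0]
ft_force: [0.1, -3.3, 13.6]
grip_width: 0.0394
grasp_force: 6.9
```

```bash
python3 -c "
from h import *; from workcell import arm,imaging
s=arm.sense(); print(s['time'],s['eef_pos'],s['tcp_rot'],s['ft_force'],s['wrist_torque'])
d={'t':imaging.snapshot('top'),'w':imaging.snapshot('wrist')}; d['s']=s; pickle.dump(d,open('d1.pkl','wb'))
a=cv2.resize(d['t']['pixels'][130:270,170:410,::-1],(800,467),interpolation=cv2.INTER_CUBIC)
cv2.imwrite('pics/t1.png',a); cv2.imwrite('pics/w1.png',d['w']['pixels'][:,:,::-1])"
```

```text
4.9 [ 0.51908909 -0.15097989  0.03877437] [1.79864088e+02 2.93573786e-02 8.40034203e+01] [ 0.1340197  -3.26965509 13.58494079] [-0.67071145  0.334405    0.08046227]
```

View pics/w1.png

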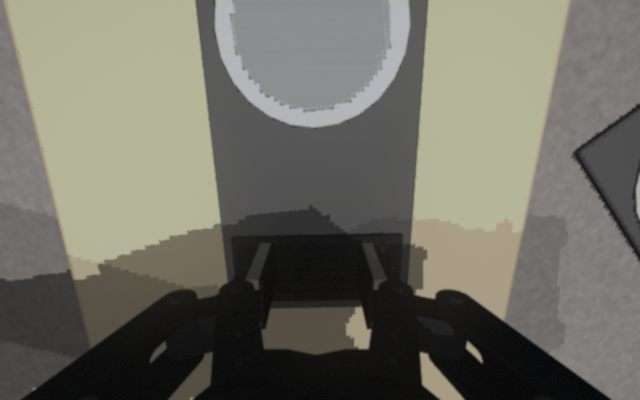

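Wrist view: the fingers rest on the pad and the carrier came along. Its edges run (197,0)-(228,235) and (426,0)-(412,200), and the deck edges (5,0)-(90,345) and (570,0)-(506,320). I'll compute the alignment from these.

```bash
cat > al.py <<'E'
from h import *
def back(s,w,uv,z):
    Rt=R.from_euler("xyz",s["tcp_rot"],degrees=True).as_matrix(); T=np.array(w["mount"])
    o=s["eef_pos"]+Rt@T[:3,3]; r=np.c_[np.array(uv,float),np.ones(len(uv))]@np.linalg.inv(np.array(w["mtx"])).T@T[:3,:3].T@Rt.T
    return o+r*((z-o[2])/r[:,2])[:,None]
E
python3 -c "
from al import *; d=pickle.load(open('d1.pkl','rb')); s,w=d['s'],d['w']; m=np.load('m.npy')
M=lambda p:R.from_euler('z',-m[3]).apply(p-m[:3]).round(4)
for n,uv,z in (('deckL',[(5,0),(90,345)],.031),('deckR',[(570,0),(506,320)],.031),('carL',[(197,0),(228,235)],.035),('carR',[(426,0),(412,200)],.035),('pad',[(232,236),(402,234)],.038),('tcp',None,0)):
  P=back(s,w,uv,z) if uv else s['eef_pos'][None]; v=P[0]-P[-1]; print(n,M(P)[:,:2].tolist(),np.degrees(np.arctan2(v[1],v[0])))
"
```

```text
deckL [[-0.1015, 0.1188], [-0.2776, 0.1198]] 83.79224330387869
deckR [[-0.1019, -0.1195], [-0.2613, -0.1199]] 84.30518415676356
carL [[-0.1028, 0.0367], [-0.2069, 0.0326]] 86.3976891268203
carR [[-0.1029, -0.0573], [-0.1887, -0.059]] 85.23633163970513
pad [[-0.2062, 0.0297], [-0.2054, -0.0546]] 174.6924538250145
tcp [[-0.2184, -0.0123]] 0.0
```

View pics/t1.png

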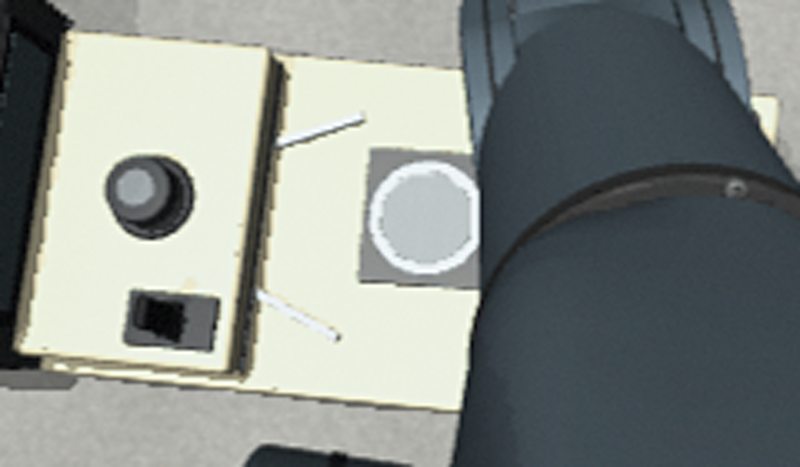

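Emit:
arm_command --pt "0.4 -0.1 0 0 0 0.004 4" --pt "1 -0.25 0 0 0 0.01 4" --pt "1.6 -0.45 0 0 0 0.016 4" --pt "2.2 -0.65 0 0 0 0.02 4" --pt "2.8 -0.85 0 0 0 0.025 4" --pt "3.4 -1.05 0 0 0 0.03 4" --pt "3.8 -1.2 0 0 0 0.03 4" --pt "4 -1.25 0 0 0 0.03 4"

```text
time: 5.67
eef_pos: [0.5108, -0.1104, 0.0388]
tcp_rot: [179.8, 0.0, 82.3]
ft_force: [-1.0, -2.7, 13.7]
grip_width: 0.0398
grasp_force: 6.9
```

```bash
python3 -c "
from h import *; from workcell import arm,imaging
s=arm.sense(); print(s['time'],s['eef_pos'],s['tcp_rot'],s['ft_force'],s['wrist_torque'])
d={'w':imaging.snapshot('wrist')}; d['s']=s; pickle.dump(d,open('d2.pkl','wb'))
cv2.imwrite('pics/w2.png',d['w']['pixels'][:,:,::-1])"
```

```text
5.6667 [ 0.51079335 -0.11040149  0.0387607 ] [1.79846204e+02 2.23942077e-02 8.23413118e+01] [-1.03740183 -2.65383594 13.71102981] [-0.56380262  0.19388418  0.01329629]
```

View pics/w2.png

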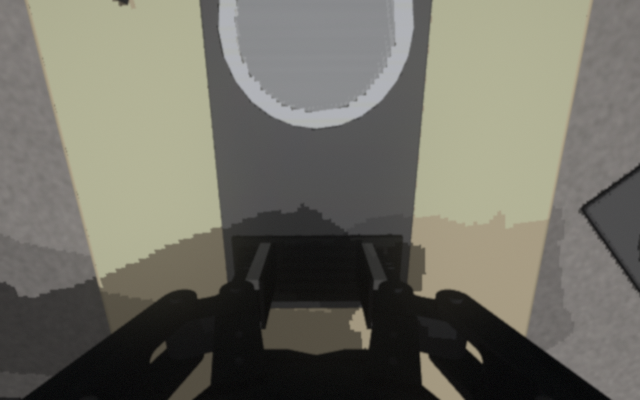

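Wrist view: carrier edges (202,0)-(226,225) and (432,0)-(414,205); deck edges (27,0)-(110,330) and (592,0)-(530,325).

```bash
python3 -c "
from al import *; d=pickle.load(open('d2.pkl','rb')); s,w=d['s'],d['w']; m=np.load('m.npy')
M=lambda p:R.from_euler('z',-m[3]).apply(p-m[:3]).round(4)
for n,uv,z in (('deckL',[(27,0),(110,330)],.031),('deckR',[(592,0),(530,325)],.031),('carL',[(202,0),(226,225)],.035),('carR',[(432,0),(414,205)],.035),('pad',[(232,236),(402,236)],.038),('tcp',None,0)):
  P=back(s,w,uv,z) if uv else s['eef_pos'][None]; v=P[0]-P[-1]; print(n,M(P)[:,:2].tolist(),np.degrees(np.arctan2(v[1],v[0])))
"
```

```text
deckL [[-0.0586, 0.1185], [-0.2242, 0.12]] 83.62503385070089
deckR [[-0.0658, -0.1197], [-0.2288, -0.1205]] 84.40091385152279
carL [[-0.062, 0.0437], [-0.1607, 0.045]] 83.35151116961933
carR [[-0.0648, -0.0507], [-0.1532, -0.0485]] 82.72263664190751
pad [[-0.1655, 0.0418], [-0.1682, -0.0426]] 172.29470716140176
tcp [[-0.1789, 0.0001]] 0.0
```

Emit:
arm_command --pt "0.4 -0.06 0 0 0 -0.006 4" --pt "1 -0.15 0 0 0 -0.012 4" --pt "1.6 -0.22 0 0 0 -0.018 4" --pt "2.2 -0.27 0 0 0 -0.018 4" --pt "2.9 -0.29 0 0 0 -0.018 4" --pt "3.6 -0.31 0 0 0 -0.018 4" --pt "4.3 -0.33 0 0 0 -0.018 4" --pt "5 -0.35 0 0 0 -0.018 4"

```text
time: 6.38
eef_pos: [0.5139, -0.0609, 0.0387]
tcp_rot: [179.9, 0.0, 83.3]
ft_force: [-1.2, -3.2, 14.7]
grip_width: 0.0398
grasp_force: 7.6
```

Emit:
arm_command --pt "0.5 -0.01 0 0 0 0 4" --pt "1 -0.02 0 0 0 0 4" --pt "1.6 -0.03 0 0 0 0 4" --pt "2.2 -0.04 0 0 0 0 4" --pt "2.8 -0.04 0 0 0 0 4" --pt "3.3 -0.05 0 0 0 0 4" --pt "3.7 -0.05 0 0 0 0 4" --pt "4 -0.05 0 0 0 0 4"

```text
time: 7.05
eef_pos: [0.5181, -0.0208, 0.0388]
tcp_rot: [179.9, 0.0, 83.3]
ft_force: [-0.3, -2.1, 14.9]
grip_width: 0.0399
grasp_force: 7.5
```

```bash
python3 -c "
from h import *; from workcell import arm,imaging
s=arm.sense(); print(s['time'],s['eef_pos'],s['tcp_rot'],s['ft_force'],s['wrist_torque'])
d={'w':imaging.snapshot('wrist')}; d['s']=s; pickle.dump(d,open('d3.pkl','wb'))
cv2.imwrite('pics/w3.png',d['w']['pixels'][:,:,::-1])"
```

```text
7.05 [ 0.51810243 -0.02084851  0.03875787] [1.79850072e+02 1.88975064e-02 8.33366824e+01] [-0.25449355 -2.06467847 14.90536792] [-0.74571403  0.20635498 -0.00335656]
```

View pics/w3.png

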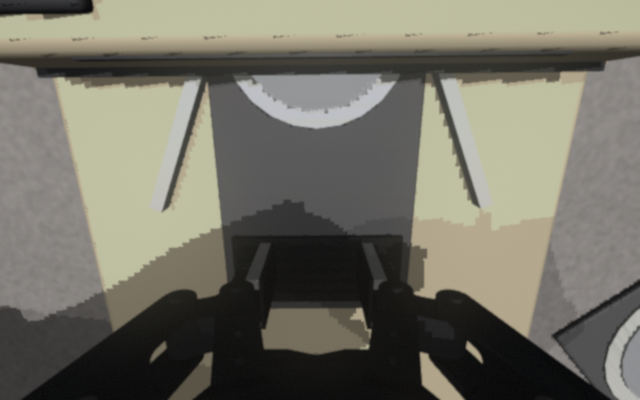

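The nose is centred in the mouth between the rails (carrier edges at x≈210 and 420 px, rail ends at 205 and 430). I'll press a little harder and push on.

Emit:
arm_command --pt "0.2 0 0.05 0 0 0 4" --pt "0.7 -0.01 0.05 0 0 0 4" --pt "1.3 -0.02 0.05 0 0 0 4" --pt "1.9 -0.02 0.05 0 0 0 4" --pt "2.5 -0.03 0.05 0 0 0 4" --pt "3.1 -0.04 0.05 0 0 0 4" --pt "3.7 -0.04 0.05 0 0 0 4" --pt "4.2 -0.05 0.05 0 0 0 4"

```text
time: 7.77
eef_pos: [0.5225, 0.0193, 0.0387]
tcp_rot: [179.8, 0.1, 83.2]
ft_force: [-0.3, -8.9, 21.4]
grip_width: 0.0397
grasp_force: 10.9
```

Emit:
arm_command --pt "0.2 0 0 0 0 0 4" --pt "0.4 0 0 0 0 0 4" --pt "0.5 0 0 0 0 0 4" --pt "0.5 0 0 0 0 0 4"

```text
time: 8.1
eef_pos: [0.5231, 0.0244, 0.0387]
tcp_rot: [179.8, 0.1, 83.3]
ft_force: [-0.4, -7.3, 22.4]
grip_width: 0.0398
grasp_force: 10.9
```

Emit:
arm_command --pt "0.1 0 0 0 0 0 4" --pt "0.2 0 0 0 0 0 4" --pt "0.3 0 0 0 0 0 4" --pt "0.3 0 0 0 0 0 4"

```text
time: 8.43
eef_pos: [0.5234, 0.0271, 0.0387]
tcp_rot: [179.8, 0.1, 83.2]
ft_force: [-0.8, -6.6, 22.3]
grip_width: 0.0401
grasp_force: 11.0
```

Emit:
arm_command --pt "0.1 0 0 0 0 0 4" --pt "0.2 0 0 0 0 0 4" --pt "0.2 0 0 0 0 0 4"

```text
time: 8.68
eef_pos: [0.5235, 0.0279, 0.0387]
tcp_rot: [179.8, 0.2, 83.2]
ft_force: [-1.2, -11.5, 22.8]
grip_width: 0.0401
grasp_force: 11.4
```

Emit:
arm_command --pt "0.1 0 0 0 0 0 4" --pt "0.2 0 0 0 0 0 4" --pt "0.2 0 0 0 0 0 4"

```text
time: 8.93
eef_pos: [0.5235, 0.028, 0.0387]
tcp_rot: [179.9, 0.3, 83.1]
ft_force: [-1.6, -17.4, 24.4]
grip_width: 0.0403
grasp_force: 12.0
```

The forward force is climbing and nothing moves, so the carrier is against the stop. I'll lift straight off, then close the fingers.

Emit:
arm_command --pt "0.2 0 -0.2 0 0 0 4" --pt "0.1 0 -0.6 0 0 0 4" --pt "0 0 -1.5 0 0 0 4" --pt "-1 0 -4 0 0 0 2" --pt "-3 -1 -7 0 0 0 0" --pt "-4 -3 -10 0 0 0 0" --pt "-4 -4 -13 0 0 0 0" --pt "-4 -5 -14 0 0 0 0"

```text
time: 9.6
eef_pos: [0.4686, -0.0012, 0.1811]
tcp_rot: [179.8, -0.0, 83.4]
ft_force: [0.3, 0.2, -0.6]
grip_width: 0.0002
grasp_force: 0.0
```

```bash
python3 -c "
from h import *; from workcell import arm,imaging
s=arm.sense(); print(s['time'],s['eef_pos'],s['tcp_rot'],s['ft_force'],s['grip_width'])
d={'w':imaging.snapshot('wrist'),'t':imaging.snapshot('top'),'c':imaging.snapshot('scene')}; d['s']=s; pickle.dump(d,open('d4.pkl','wb'))
a=np.vstack([d['w']['pixels'],d['c']['pixels']])[:,:,::-1]
cv2.imwrite('pics/w4.png',cv2.resize(a,(480,600),interpolation=cv2.INTER_AREA) if 0 else np.hstack([cv2.resize(d['w']['pixels'][:,:,::-1],(400,250),interpolation=cv2.INTER_AREA),d['c']['pixels'][150:400,240:640,::-1]]))
m=np.load('m.npy')
ax=[.0,0,0]
for x,z in ((.04-.02,.115),): 
  p=world(m,[[x,.08,z]])[0]; print(p, rel(s,p,84.1))
"
```

```text
9.6 [ 0.46861516 -0.00120556  0.18109485] [ 1.79771273e+02 -4.22640682e-02  8.33561831e+01] [ 0.29408356  0.23952595 -0.62820285] 0.00015079184083154924
[0.45164671 0.09560729 0.11071062] (array([ 9.41, -2.83,  7.03]), array([ 0.004, -0.001, -0.013]))
```

View pics/w4.png

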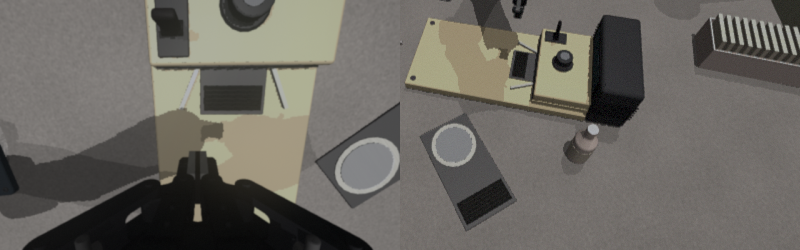

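The wrist half shows the carrier in the mouth with its pad at (232,97), and the toggle upright at (168,20). I'll check home numerically, and the toggle too.

```bash
python3 -c "
from al import *; d=pickle.load(open('d4.pkl','rb')); s,w=d['s'],d['w']; m=np.load('m.npy')
g=w['pixels'].astype(int).sum(2)
for x in (-.07,-.045-.018,-.045+.018): print(x,wproj(s,w,world(m,[[x,-.03,.035],[x,.03,.035]])).round(1).tolist())
u=wproj(s,w,world(m,[[-.07,-.035,.035],[-.07,.035,.035]]))[:,0].astype(int)
for c in u: print(c,[(r,g[r,c]) for r in range(165,195,1)])
print('toggle tip', wproj(s,w,world(m,[[.04,.07,.148],[.04,.09,.148],[.0355,.08,.148],[.0355,.08,.086]])).round().tolist())
cv2.imwrite('pics/w5.png',cv2.resize(w['pixels'][0:200,200:460,::-1],(780,600),interpolation=cv2.INTER_CUBIC))
"
```

```text
-0.07 [[402.2, 180.4], [339.8, 181.2]]
-0.063 [[402.7, 173.2], [339.8, 174.1]]
-0.027 [[405.2, 134.9], [340.2, 135.8]]
407 [(165, np.int64(146)), (166, np.int64(144)), (167, np.int64(145)), (168, np.int64(142)), (169, np.int64(141)), (170, np.int64(151)), (171, np.int64(148)), (172, np.int64(144)), (173, np.int64(148)), (174, np.int64(149)), (175, np.int64(159)), (176, np.int64(199)), (177, np.int64(240)), (178, np.int64(259)), (179, np.int64(261)), (180, np.int64(264)), (181, np.int64(265)), (182, np.int64(306)), (183, np.int64(378)), (184, np.int64(432)), (185, np.int64(443)), (186, np.int64(442)), (187, np.int64(443)), (188, np.int64(444)), (189, np.int64(446)), (190, np.int64(444)), (191, np.int64(446)), (192, np.int64(445)), (193, np.int64(446)), (194, np.int64(445))]
334 [(165, np.int64(148)), (166, np.int64(144)), (167, np.int64(139)), (168, np.int64(139)), (169, np.int64(140)), (170, np.int64(149)), (171, np.int64(148)), (172, np.int64(147)), (173, np.int64(145)), (174, np.int64(142)), (175, np.int64(148)), (176, np.int64(183)), (177, np.int64(230)), (178, np.int64(260)), (179, np.int64(266)), (180, np.int64(269)), (181, np.int64(272)), (182, np.int64(303)), (183, np.int64(398)), (184, np.int64(471)), (185, np.int64(491)), (186, np.int64(493)), (187, np.int64(494)), (188, np.int64(494)), (189, np.int64(495)), (190, np.int64(494)), (191, np.int64(494)), (192, np.int64(494)), (193, np.int64(478)), (194, np.int64(420))]
toggle tip [[281.0, 24.0], [242.0, 25.0], [262.0, 34.0], [276.0, 53.0]]
```

View pics/w5.png

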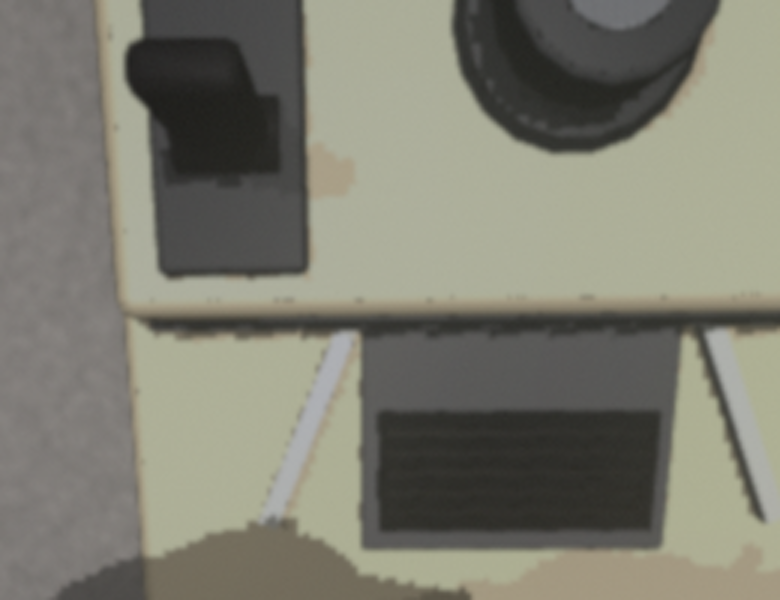

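The carrier tail sits 9.5 px behind the flare tips, against about 10 expected, so it is home and square. The toggle tip at (260,25) matches the prediction too. Next I approach the toggle from the deck side with the fingers shut.

Emit:
arm_command --pt "2 -1 0 0 0 0 0" --pt "4 -2 0 0 0 -0.01 0" --pt "6 -2.8 1 0 0 -0.01 0" --pt "7.5 -2.8 2.5 0 0 -0.01 0" --pt "8.4 -2.8 4 0 0 -0.01 0" --pt "8.4 -2.8 5 0 0 -0.01 0" --pt "8.4 -2.8 5.7 0 0 -0.01 0" --pt "8.4 -2.8 5.7 0 0 -0.01 0"

```text
time: 10.42
eef_pos: [0.4492, 0.0855, 0.1182]
tcp_rot: [-179.8, 0.1, 84.0]
ft_force: [1.1, 0.0, 0.2]
grip_width: 0.0003
grasp_force: 0.0
```

```bash
python3 -c "
from h import *; from workcell import arm,imaging
s=arm.sense(); print(s['time'],s['eef_pos'],s['tcp_rot'],s['ft_force'],s['grip_width'])
m=np.load('m.npy'); print('tcp in mapper',R.from_euler('z',-m[3]).apply(s['eef_pos']-m[:3]))
p=world(m,[[.0245,.08,.125]])[0]; print('contact',rel(s,p,84.1))
w=imaging.snapshot('wrist'); cv2.imwrite('pics/w6.png',w['pixels'][:,:,::-1])
"
```

```text
10.4167 [0.44924615 0.08545757 0.11824903] [-1.79787318e+02  5.72464005e-02  8.40261739e+01] [1.0904892  0.00585368 0.21801215] 0.00034253750009131045
tcp in mapper [0.00965816 0.0813512  0.1225384 ]
contact (array([ 1.48,  0.13, -0.25]), array([-0.004,  0.001, -0.001]))
```

View pics/w6.png

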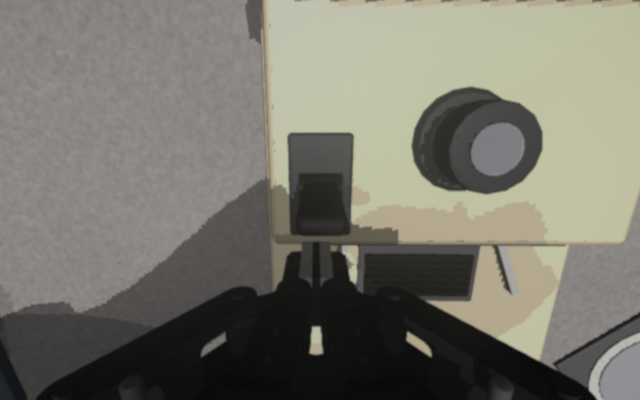

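The toggle at (320,205) is directly ahead of the shut fingers at (317,250). I'm now past the 10-picture limit (12 viewed), so I'll go by force and pose from here. Pushing the toggle.

Emit:
arm_command --pt "0.5 0.1 0 0 0 0 0" --pt "1 0.1 0 0 0 0 0" --pt "1.4 0.1 0 0 0 0 0" --pt "1.8 0.1 0 0 0 0 0" --pt "2.2 0.1 0 0 0 0 0" --pt "2.5 0.1 0 0 0 0 0" --pt "2.5 0.1 0 0 0 0 0"

```text
time: 11.05
eef_pos: [0.4541, 0.1104, 0.1204]
tcp_rot: [180.0, 0.0, 84.0]
ft_force: [1.7, -3.6, 0.7]
grip_width: 0.0003
grasp_force: 1.8
```

Emit:
arm_command --pt "0.2 0 0 0 0 0 0" --pt "0.4 0 0 0 0 0 0" --pt "0.5 0 0 0 0 0 0" --pt "0.5 0 0 0 0 0 0"

```text
time: 11.38
eef_pos: [0.454, 0.1145, 0.1201]
tcp_rot: [-180.0, 0.1, 83.9]
ft_force: [0.1, -5.8, -0.5]
grip_width: 0.0001
grasp_force: 2.3
```

Emit:
arm_command --pt "0.1 0 0 0 0 0 0" --pt "0.1 0 0 0 0 0 0" --pt "0.1 0 0 0 0 0 0"

```text
time: 11.63
eef_pos: [0.454, 0.1152, 0.1201]
tcp_rot: [-179.9, 0.1, 83.9]
ft_force: [0.9, -6.0, -0.8]
grip_width: 0.0
grasp_force: 2.4
```

```bash
python3 -c "
from h import *; from workcell import arm,imaging
s=arm.sense(); print(s['time'],s['eef_pos'],s['ft_force'])
m=np.load('m.npy'); print('tcp in mapper',R.from_euler('z',-m[3]).apply(s['eef_pos']-m[:3]))
t=imaging.snapshot('top')['pixels'].astype(int); t0=pickle.load(open('d4.pkl','rb'))['c']['pixels'].astype(int)
c=imaging.snapshot('scene')['pixels']; pickle.dump(c,open('c5.pkl','wb'))
d=np.load('m.npy'); sc=pickle.load(open('d0.pkl','rb'))['scene']
for n,P in (('up',[.04,.08,.148]),('over',[.04+.062*np.sin(.4),.08,.086+.062*np.cos(.4)])):
  uv=proj(sc,world(m,[P]))[0]; print(n,uv.round(1))
g=c.astype(int).sum(2); print(g[168:188,392:416])
"
```

```text
11.6333 [0.45403226 0.11523736 0.12007825] [ 0.87871467 -6.01055538 -0.7831697 ]
tcp in mapper [0.03977108 0.07963214 0.12436763]
up [399.2 174. ]
over [407.9 176.5]
[[357 361 343 333 135  38  40  47   4  43 132 231 226 226 113  58  41 164
  346 346 343 341 338 347]
 [362 350 346 347 196  72  28  33  30  53 156 234 224 224 106  59  72 200
  351 349 345 349 357 356]
 [354 347 351 333 177  48  78 143  71  78 184 232 225 231 114 188 204 296
  338 356 344 343 351 348]
 [349 353 360 338 120  41 115 219 169  99 191 232 224 219 192 314 337 350
  358 355 352 346 343 356]
 [340 344 352 320 108  37  62 143 148 111 238 240 226 222 222 231 313 335
  353 354 346 345 352 361]
 [348 345 338 270  81   2  46  80 105 144 244 227 206 192 151 162 148 244
  310 352 356 354 349 349]
 [357 347 333 171  35  14  78 131 109 167 226 250 243 160 106 103  53  99
  201 351 348 363 345 348]
 [346 351 320 145  41  37  79  91 100 185 224 245 260 165 120 100  74  57
  154 335 355 354 352 341]
 [348 344 277 149  40  17  50  30  65 115 157 164 170 110  91  87  85  65
  168 360 358 345 349 346]
 [364 344 268 167  59  17
[... 386 characters left out ...]
82 189 134  70  60  25  12  72 121 111  27   8  45  77 194 252 329
  347 339 345 350 335 351]
 [ 60  77  64  43  30  74  52  32  41  94  36  17  27  75 195 381 383 380
  386 360 349 340 347 340]
 [ 55  34   5  39  27   0  39   5  30  30   0  16  46 150 287 487 479 485
  462 422 410 392 385 379]
 [ 47  33  24  22  19  18  24  23   2   3  49  29  68 166 232 479 487 479
  488 481 480 482 477 473]
 [ 53  10  11  17  12  18  10  20  30  37  44  71  90 139 225 474 485 473
  484 475 490 473 479 481]
 [ 47  36  43   0   6  28  13  54  36  49  90  84  91 147 233 481 488 484
  478 471 485 479 478 484]
 [ 72  12  28  41  47  48  15  31  37  76  86  93 100 140 245 476 490 479
  482 484 473 485 482 479]]
```

The scene image puts the paddle tip at about column 408, against 399 upright and 408 predicted at 0.4 rad, so it is over. I'll nudge a little more and hold.

Emit:
arm_command --pt "0.1 0 0 0 0 0 0" --pt "0.1 0 0 0 0 0 0" --pt "0.1 0 0 0 0 0 0" --pt "0.1 0 0 0 0 0 0" --pt "0.1 0 0 0 0 0 0" --pt "0.1 0 0 0 0 0 0" --pt "0.1 0 0 0 0 0 0" --pt "0.1 0 0 0 0 0 0"

```text
time: 12.4
eef_pos: [0.454, 0.1154, 0.12]
tcp_rot: [-179.9, 0.1, 83.9]
ft_force: [1.0, -8.1, -0.1]
grip_width: -0.0002
grasp_force: 3.7
```

Emit:
arm_command --pt "0 0 0 0 0 0 0" --pt "0 0 0 0 0 0 0" --pt "0 0 0 0 0 0 0" --pt "0 0 0 0 0 0 0" --pt "0 0 0 0 0 0 0" --pt "0 0 0 0 0 0 0" --pt "0 0 0 0 0 0 0" --pt "0 0 0 0 0 0 0"

```text
time: 13.07
eef_pos: [0.454, 0.1154, 0.12]
tcp_rot: [-179.9, 0.1, 83.9]
ft_force: [0.6, -9.2, 0.1]
grip_width: 0.0
grasp_force: 3.7
```

Emit:
arm_command --pt "0 0 0 0 0 0 0" --pt "0 0 0 0 0 0 0" --pt "0 0 0 0 0 0 0" --pt "0 0 0 0 0 0 0" --pt "0 0 0 0 0 0 0" --pt "0 0 0 0 0 0 0" --pt "0 0 0 0 0 0 0" --pt "0 0 0 0 0 0 0"

```text
time: 13.73
eef_pos: [0.454, 0.1154, 0.12]
tcp_rot: [-179.9, 0.1, 83.9]
ft_force: [0.2, -8.0, 0.6]
grip_width: -0.0001
grasp_force: 3.7
```

```bash
python3 -c "
from h import *; from workcell import arm,imaging
t=imaging.snapshot('top'); pickle.dump(t,open('t5.pkl','wb'))
m=np.load('m.npy'); a=pickle.load(open('d0.pkl','rb'))['top']['pixels'].astype(int)
# barrel top expected when up / sunk 12 mm
for z in (.114,.102): print(proj(t,world(m,[[.065,0,z]])).round(1))
def cen(p):
  g=p.astype(int).sum(2)[175:205,200:232]; y,x=np.where((g>300)&(g<520)&(p[175:205,200:232].astype(int).ptp(2)<12) if 0 else (g>250)&(np.ptp(p[175:205,200:232].astype(int),axis=2)<14)); return x.mean()+200,y.mean()+175,len(x)
print(cen(a.astype('uint8')),cen(t['pixels']))
"
```

```text
[[211.2 186.5]]
[[213.  187.5]]
(np.float64(210.66929133858267), np.float64(186.45669291338584), 127) (np.float64(212.00925925925927), np.float64(186.0), 108)
```

The toggle is against its stop and the barrel has sunk. Held for over 2 s, so I'll ease back and retreat.

Emit:
arm_command --pt "-0.5 0 0 0 0 0 0" --pt "-1 0 0 0 0 0 0" --pt "-1.5 0 0 0 0 0 0" --pt "-2 0 0 0 0 0 0" --pt "-2.6 0 0 0 0 0 0" --pt "-3.3 0 0 0 0 0 0" --pt "-4.2 0 -0.5 0 0 0 0" --pt "-5 0 -2 0 0 0 0"

```text
time: 14.45
eef_pos: [0.4481, 0.0663, 0.1394]
tcp_rot: [-179.8, 0.1, 84.0]
ft_force: [-0.2, -0.2, 0.3]
grip_width: 0.0002
grasp_force: 0.0
```

Emit:
arm_command --pt "-2 0 -3 0 0 0 0" --pt "-4 0 -6 0 0 0 0" --pt "-7 0 -8 0 0 0 0" --pt "-10 0 -9 0 0 0 0" --pt "-12 0 -9 0 0 0 0" --pt "-12 0 -9 0 0 0 0" --pt "-12 0 -9 0 0 0 0" --pt "-12 0 -9 0 0 0 0"

```text
time: 15.12
eef_pos: [0.4365, -0.0516, 0.2304]
tcp_rot: [-180.0, -0.0, 84.0]
ft_force: [-0.1, -0.6, -0.3]
grip_width: 0.0001
grasp_force: 0.0
```

```bash
python3 -c "
from h import *; from workcell import arm,imaging
s=arm.sense(); print(s['time'],s['eef_pos'],s['ft_force'],abs(s['dq']).max())
c=imaging.snapshot('scene')['pixels'].astype(int).sum(2); print(c[170:182,392:412])
a=pickle.load(open('d4.pkl','rb'))['c']['pixels'].astype(int).sum(2); 
dd=abs(c-a)>90; print('changed px deck/carrier/toggle', dd[165:270,320:372].sum(), dd[185:225,355:385].sum(), dd[165:195,385:415].sum())
print('objects', dd[190:290,160:240].sum(), dd[265:320,400:440].sum())
"
```

```text
15.1167 [ 0.43652241 -0.05157315  0.23037462] [-0.12755674 -0.55603607 -0.27177943] 1.182936503390815
[[344 336 335 331 332 329 309 226 236 298 333 339 337 339 336 342 319 332
  339 334]
 [328 335 326 338 343 338 234  90  89 209 333 340 339 330 325 343 333 340
  339 333]
 [323 342 337 340 338 338 122  39  64 164 325 333 334 323 334 331 339 339
  338 329]
 [322 321 331 330 346 303 100  52  59 162 326 338 331 332 332 335 335 336
  343 330]
 [331 336 340 329 333 236  64  36  67 180 340 333 332 335 335 332 338 346
  339 333]
 [342 336 334 342 336 144  30  26  83 226 346 343 337 319 334 330 334 337
  336 331]
 [326 331 333 338 320 108   2  38  83 255 336 335 328 329 331 339 326 338
  353 348]
 [325 331 338 330 269  87  28   1 116 286 337 331 339 333 328 326 320 339
  341 342]
 [343 335 338 331 219  51   0  37 140 322 330 329 325 330 334 336 335 334
  330 340]
 [364 352 334 319 127  28   7  39 186 323 330 324 328 326 340 330 334 337
  329 326]
 [405 410 381 330 107   0  18 117 281 330 329 331 338 335 326 329 339 333
  337 322]
 [340 407 401 321  82  20  22 175 377 373 370 365 365 343 336 330 331 327
  326 319]]
changed px deck/carrier/toggle 786 42 0
objects 0 0
```

The toggle is upright again and the bottle and tray are undisturbed. Handing in.

```bash
python3 -c "
from workcell import arm; print(arm.sign_off())"
```

```text
the job is handed in; nothing more can be done
None
```

I handed the job in at about 15 s: the carrier is home against the stop and the toggle was held over for more than 2 s and is back upright, but no verdict came back and I viewed 12 pictures against the limit of 10.

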